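# Fit and tap home the mixing head of a vortex mixer

## Task

Fit the flat-topped grey mixing head to the vortex mixer: stand its tapered shank upright in the steel drive nose and let go of it while it still stands a little proud. Then tap it down with the yellow-faced mallet, never pushing it down with the fingers, until its hub sits fully home on the nose. Set the mallet back on the table, and leave the rubber cup head, the tray of tubes, the brown tub and the white bottle where they are.

Things in the scene. Friction and masses are not known exactly. Their poses are not given: they have to be found in the camera images.
- mixer: Vortex mixer, fixed: white box 130 mm wide (y) and 170 mm deep (x), its casing top 118 mm above the table; the sloping blue-edged front with a black knob and switch faces its own -x. Origin under the centre of the drive nose, on the table.
- nose (a point): Centre of the rim of the mixer's drive nose, a steel ring of 32 mm outside diameter that stands up from the casing to 140 mm above the table. Its open tapered bore, lined with four sprung steel segments, takes the head's shank: about 16 mm wide near the rim, over 34 mm deep. z is up along the bore.
- head_disc (a point): Centre of the disc of the mixing head to be fitted, half-way up the disc, on the axis; z up. Disc: 50 mm in diameter, 16 mm thick, grey with a flat light-grey rubber top 8 mm above this point. Below it an aluminium hub 28 mm in diameter, 16 mm high (underside 24 mm below this point), then a steel shank 34 mm long tapering from 17 to 12 mm (tip 58 mm below). It starts in a hole of the white block.
- head: The whole mixing head, about 0.13 kg; origin at its hub's underside, z up. Set in the nose and let go it stands by its shank, hub about 5 to 8 mm above the rim. Driving it deeper wedges the segments apart: resistance grows to about 20 N, so a tap of 10 to 20 N gains 2 to 4 mm. Fully home, the hub lies on the rim (head_disc 24 mm above nose), it goes no deeper and friction holds it.
- block: White accessory block 160 mm (x) by 70 mm (y) by 48 mm high, fixed, origin under its centre. Two holes 21 mm wide and 40 mm deep, 45 mm either side of its centre along x: one holds the flat grey head, the other the black rubber cup head.
- mallet_head (a point): Centre of the mallet's head: an upright cylinder 40 mm in diameter and 70 mm long with yellow plastic faces at both ends. The mallet stands on its lower face, so this point starts 35 mm above the table. z is along the head's axis (up), the handle runs from it along -x.
- mallet_grip (a point): Point on the centre line of the mallet's handle, 42 mm from the head's axis, same axes as mallet_head. The handle is a level black bar 18 mm wide and 18 mm high, from 20 to 170 mm from the head's axis along the mallet's -x, at the height of the middle of the head. The mallet weighs 0.36 kg and balances about 12 mm from the head's axis.
- mallet: The whole mallet; origin at the centre of its lower face, z up, handle towards -x.
- spare_cup (a point): Bystander: centre of the black rubber cup of the other head (40 mm in diameter, its top 44 mm above the block), standing in the other hole of the white block; z up.
- tube_tray: Bystander: white foam tray 125 mm (x) by 185 mm (y), 30 mm high, with red- and lilac-capped tubes to 108 mm; origin under its centre.
- tub: Bystander: open dark brown tub, 72 mm in diameter and 60 mm high; origin under its centre.
- bottle: Bystander: white plastic bottle, 48 mm in diameter and 105 mm high; origin under its centre.
Mind the look-alikes: they are no part of the job. Leave any blue or purple look-alike of the head alone. Of the things that look like the mallet, the larger one is meant.

How it is judged (in metres and radians):
On the way, in this order (a step that is already met when the one before it is completed fails the run):
1. the mixing head stands upright by its shank in the drive nose, let go, its hub still 2 to 11 mm above the rim (horizontal distance between head_disc and nose below 0.006 m and angle between head_disc's own z axis and vertical below 0.12 rad and z of head_disc in the frame of nose between 0.026 and 0.035 m and contact force between the fingers and head below 0.1 N), for 0.2 s.
2. the mallet strikes the head while its hub is still more than 1.5 mm above the rim (contact force between mallet and head above 2 N and z of head_disc in the frame of nose above 0.0255 m and horizontal distance between head_disc and nose below 0.006 m).
3. the hub is fully home on the rim with the mallet lifted off (z of head_disc in the frame of nose below 0.0252 m and horizontal distance between head_disc and nose below 0.004 m and contact force between mallet and head below 0.1 N), for 0.1 s.
At the end, for the whole second after the job is handed in: The mixing head sits in the drive nose upright (within 0.06 rad), on its axis within 4 mm, with its hub's underside no more than 1.2 mm above the rim; the mallet lies or stands at rest on the table (the middle of its head 10 to 45 mm above it) (z of head_disc in the frame of nose between 0.022 and 0.0252 m and horizontal distance between head_disc and nose below 0.004 m and angle between head_disc's own z axis and vertical below 0.06 rad and height (world z) of mallet_head between 0.01 and 0.045 m and linear speed of mallet below 0.02 m/s and angular speed of mallet below 0.2 rad/s); the robot touches nothing.
It fails at once if the fingers press on the mixing head in the nose with its hub less than 1.5 mm above the rim (it must be driven home with the mallet) (contact force between the fingers and head above 1 N and horizontal distance between head_disc and nose below 0.006 m and z of head_disc in the frame of nose below 0.0255 m).
It fails at once if the cup head is moved by more than 30 mm (distance of spare_cup from where it was at the start of the episode above 0.03 m).
It fails at once if the tray of tubes is moved by more than 30 mm (distance of tube_tray from where it was at the start of the episode above 0.03 m).
It fails at once if the tub is moved by more than 30 mm (distance of tub from where it was at the start of the episode above 0.03 m).
It fails at once if the bottle is moved by more than 30 mm (distance of bottle from where it was at the start of the episode above 0.03 m).
It also fails if it takes over 64 s, if anything falls off the work surface, if the arm or the gripper's body presses on something with over 40 N, if the wrist force passes 120 N, or if a joint passes its speed limit or range.

## Robot

A 6-joint arm with a two-finger parallel gripper is mounted at the origin on the work surface. World frame = base frame: x ahead of the robot, y to its left, z up, the work surface at z = 0. Lengths are in mm, angles in rad, forces in N, time in s.
With the tool pointing down it reaches from about 275 to 850 mm from the base axis. Payload 5.2 kg.
Tool frame: the origin (TCP) lies midway between the tips of the shut fingers; the grasp point (between the pads) lies 19 mm behind it; z points along the fingers, y is the line along which they close (so a half turn about z gives the same grasp; the last joint's range is limited). The gripper opens to 85 mm and grips with 20 to 120 N. Pads are 22 mm wide; open, the fingers measure 114 mm over their backs; the gripper's body (76 mm by 85 mm) begins 54 mm behind the grasp point. The pads swing forward as they close: fully open they stand 13 mm farther back than shut.
Start: joints at [-1.372, 0.259, 1.535, -0, 1.348, -0.203], TCP at [215.112, -506.193, 231.31] pointing down, gripper open.
Joint ranges: [-3.14, 3.14], [-0.91, 2.08], [0.19, 2.58], [-1.22, 4.36], [0.22, 2.71], [-3.12, 3.12]. Speed limits (rad/s): [2.57, 2.57, 3.14, 3.14, 3.14, 3.14].

## Interface

Orientations are given as a 3x3 rotation matrix whose columns are the frame's x, y, z axes.
In Python, from station import bot, viewer, order gives the robot as it stands.
- The arm moves only by the shell command python3 -m handwheel 'ROWS' [FORCE]. ROWS is JSON, a list of rows, each a list of 5 numbers: the gripper's target within -1 to 1 (shut at 1, half-way at 0, fully open at -1), then the shift along the tool's x, y, z scaled (see below), then the turn about the tool's z scaled (see below). In form: [[gripper, x, y, z, twist], ...]. A call has 1 to 5 rows; each row shifts and turns the commanded pose from where the row before left it, along the tool's axes as they then stand; what a row does not reach is not made up. The controller multiplies each number of a shift by 40 mm and each number of a turn by 6 degrees. A row lasts 1/12 s, in which the tool goes at most 41.7 mm and 7.16 degrees, less where a joint would pass 70% of its speed; a pose out of reach is approached as far as the arm can. A call with a number of a shift or a turn outside -1 to 1 is refused whole. A call with a gripper value outside its range is refused whole. The fingers move at their own pace and stop on an object; FORCE is the grip in N (left out, the last holds). Time passes only in rows, so rows that do not move let the fingers close. It gives the time, the measured TCP pose, the force, the opening and the grip force at its end, in the units of the state.
- bot.observe(): the state, without advancing time (a new reading comes with each control period).
- viewer.capture(name): name is "side" or "top" or "wrist"; returns a dict with "frame" (400x640x3 uint8, blue, green, red), "mtx" (3x3 intrinsics, pixels), "R" (3x3) and "t" (3): a world point X has camera coordinates R X + t; the wrist camera has in their place "hand_eye" (4x4, takes a point from camera to tool coordinates, whose origin is the TCP and whose axes are the flange's). Camera axes: x right, y down, z forward; pixel columns grow to the right and rows downward; lengths in mm; the calibration is good to about 2 mm. A picture is of the moment at which its call begins: read the wrist's pose just before it. There is no depth.
- order.finish_job(): hands the job in; it is judged then, once.
The state is a dict: "clock": time; "qpos": joint angles; "joint_vel": joint speeds; "effort": joint torques, N m; "tool_pos": TCP position; "ee_rot": TCP orientation; "force": force on the tool from outside, world axes, zero at the start; "moment": the same for the moment, N m; "opening": finger opening in mm; "gripper_force": force on a finger pad.
Only numpy, scipy, OpenCV 4.12 (cv2) and the standard library are available. Lean on these libraries where they do the work, as an engineer would, in place of code of your own. Each camera call takes 0.05 s, during which the arm holds its last target. There are 200 camera calls.

## Working session

There is one attempt and no reset: what is moved stays moved. The work goes in short steps, Python scripts to look and compute and a shell command to move; the robot and the scene stay as the last step left them, time stands still between calls to the robot, and variables do not carry over. Pictures are saved under pics/ and viewed, at most 10 in all, crops included, and the job is handed in when it is done.

```bash
mkdir -p pics; ls
python3 - <<'E'
from station import bot,viewer,order
import cv2,numpy as np,pickle
s=bot.observe();print(s)
d={}
for n in("side","top","wrist"):
    c=viewer.capture(n);d[n]=c;cv2.imwrite(f"pics/{n}0.png",c["frame"])
    print(n,{k:np.round(v,3).tolist() for k,v in c.items() if k!="frame"})
pickle.dump(d,open("cap0.pkl","wb"))
E
```

```text
pics
{'clock': 0.0, 'qpos': array([-1.37182397e+00,  2.59336265e-01,  1.53607909e+00, -1.45888109e-05,
        1.34799261e+00, -2.02779854e-01]), 'joint_vel': array([ 0.00049348, -0.00128305,  0.00082051, -0.00146884,  0.00169744,
        0.00015758]), 'effort': array([ 5.40335350e-04, -4.46021891e+01, -2.90574110e+01, -4.92734107e-04,
        1.14834736e-02,  2.53259446e-05]), 'tool_pos': array([ 214.98882299, -505.67205234,  230.47991492]), 'ee_rot': array([[ 9.20376039e-01,  3.91034279e-01, -3.72765659e-04],
       [ 3.91034299e-01, -9.20374392e-01,  1.77668324e-03],
       [ 3.51660084e-04, -1.78098084e-03, -9.99998352e-01]]), 'force': array([ 0.73761114,  0.58221906, -0.41675231]), 'moment': array([ 0.02250143, -0.02208936, -0.04924085]), 'gripper_force': 0.0, 'opening': 85.07370258343828}
side {'mtx': [[369.993, 0.0, 319.304], [0.0, 369.993, 196.498], [0.0, 0.0, 1.0]], 'R': [[0.994, -0.108, -0.001], [-0.073, -0.662, -0.746], [0.08, 0.742, -0.666]], 't': [-531.787, 130.137, 883.64]}
top {'mtx': [[394.087, 0.0, 321.659], [0.0, 394.087, 194.956], [0.0, 0.0, 1.0]], 'R': [[-0.065, -0.998, 0.006], [-0.977, 0.062, -0.204], [0.203, -0.019, -0.979]], 't': [62.474, 523.333, 870.187]}
wrist {'mtx': [[313.566, 0.0, 323.766], [0.0, 313.566, 200.417], [0.0, 0.0, 1.0]], 'hand_eye': [[-0.001, -0.954, -0.299, 75.107], [1.0, -0.001, -0.001, 0.75], [0.001, -0.299, 0.954, -142.414], [0.0, 0.0, 0.0, 1.0]]}
```

View pics/side0.png

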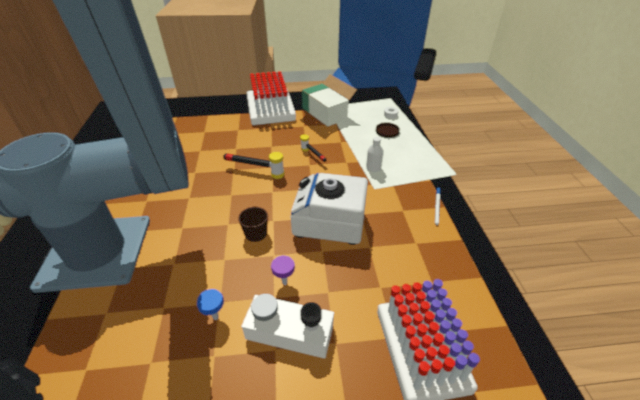

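View pics/top0.png

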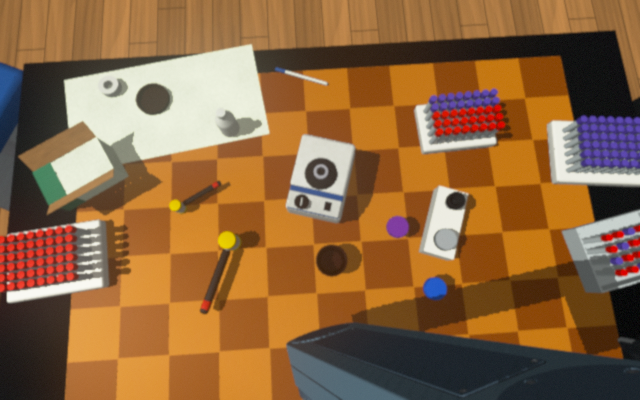

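Head candidates in the top view: grey (446,239), blue (435,288), purple (397,227) and black cup (455,200). I choose grey. Mallet candidates: large (227,240) and small (175,206). I choose the large one. I'll check both in one close crop montage.

Run:
```python
import cv2,numpy as np
t=cv2.imread("pics/top0.png");s=cv2.imread("pics/side0.png")
r=lambda i,x,y,w,h,k:cv2.resize(i[y:y+h,x:x+w],(w*k,h*k),interpolation=cv2.INTER_CUBIC)
def lab(im,x,y,w,h,k):
    o=r(im,x,y,w,h,k)
    for a in range((x+9)//10*10,x+w,10):cv2.line(o,((a-x)*k,0),((a-x)*k,4 if a%50 else 12),(0,255,0),1)
    for a in range((y+9)//10*10,y+h,10):cv2.line(o,(0,(a-y)*k),(4 if a%50 else 12,(a-y)*k),(0,255,0),1)
    return o
A=lab(t,410,180,80,100,5)  # 400x500? 
B=lab(t,280,130,80,100,5)
a=np.hstack([A,B])
cv2.imwrite("pics/c1.png",a)
A=lab(t,190,225,80,100,5);B=lab(s,220,140,80,50,5);C=lab(s,240,290,80,50,5)
cv2.imwrite("pics/c2.png",np.hstack([A,np.vstack([B,C])]))
```

```text
(no output)
```

View pics/c1.png

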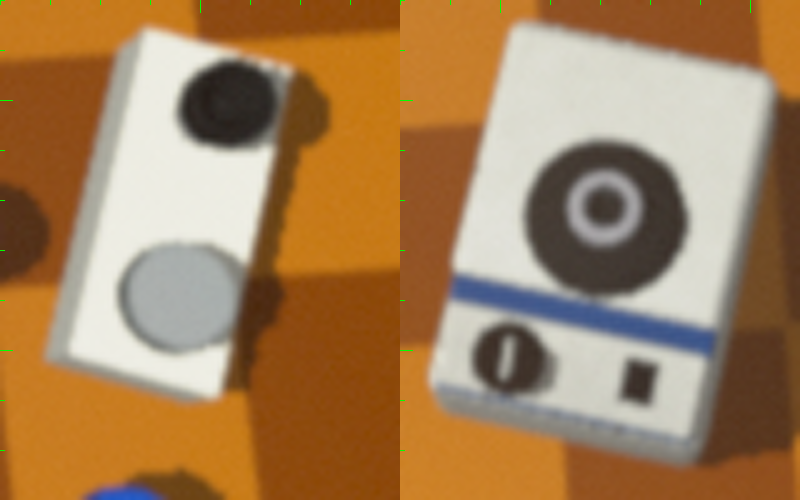

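View pics/c2.png

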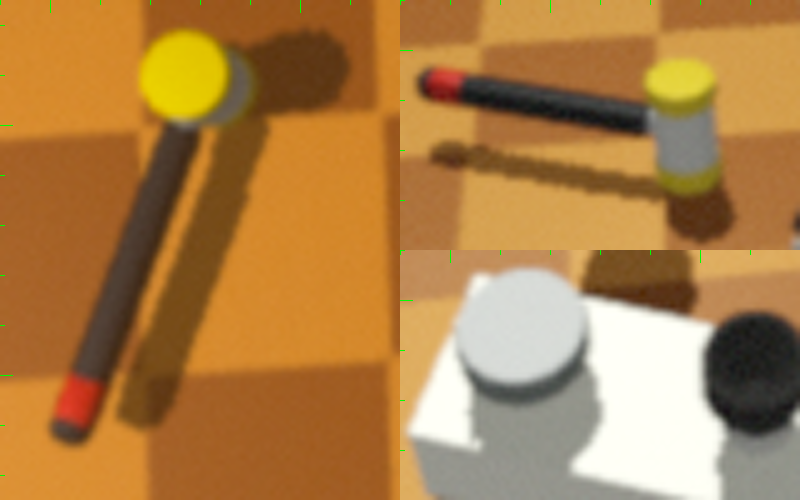

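Crops: grey flat head in block with cup head opposite, nose ring around top (320.4,171); large mallet's head at top (226.4,239.6), handle end (204,312.6).

```bash
cat > h.py <<'E'
import numpy as np,pickle
from scipy.spatial.transform import Rotation
def onplane(c,uv,z):
    R,t,K=map(np.array,(c["R"],c["t"],c["mtx"]))
    d=R.T@np.linalg.solve(K,[uv[0],uv[1],1]); o=-R.T@t
    return o+d*(z-o[2])/d[2]
def wristcam(c,s):
    H=np.array(c["hand_eye"]);T=np.eye(4);T[:3,:3]=s["ee_rot"];T[:3,3]=s["tool_pos"]
    W=np.linalg.inv(T@H);return dict(R=W[:3,:3],t=W[:3,3],mtx=c["mtx"])
def proj(c,X):
    p=c["mtx"]@(c["R"]@np.array(X)+c["t"]);return p[:2]/p[2]
def plan(s,x,y,z,axdeg=None):
    """shift in tool units(40mm), twist units (6deg) so tool y axis is at axdeg (mod 180)"""
    R=s["ee_rot"];d=R.T@(np.array([x,y,z])-s["tool_pos"])/40
    tw=0
    if axdeg is not None:
        a=np.degrees(np.arctan2(R[1,1],R[0,1]));e=(axdeg-a+90)%180-90
        tw=-e/6  # tool z is down
    print("shift units",np.round(d,2),"twist",round(tw,2),"q6",round(s["qpos"][5],2))
E
python3 - <<'E'
from h import *
d=pickle.load(open("cap0.pkl","rb"));t,s=d["top"],d["side"]
for n,p,q,z in[("head",(445.8,238.8),(263.8,305.2),80),("mallet",(226.4,239.6),(275.6,155.6),70),("nose",(320.4,171),(330,183),140)]:
    print(n,onplane(t,p,z).round(1),onplane(s,q,z).round(1))
print("hend",onplane(t,(204.2,312),44),"hmid",onplane(t,(226,251.6),44))
print("cup",onplane(t,(455.6,200.6),92))
f=onplane(t,(294,205),118);  # mixer blue line ends
print("blue",onplane(t,(291.5,187.5),118),onplane(t,(342,198.5),118))
for n,p,z in[("purple",(397.5,227),60),("blue",(435,288),60),("tub",(331,260),60)]: print(n,onplane(t,p,z))
E
```

```text
head [ 403.7 -240.3   80. ] [ 405.6 -241.6   80. ]
mallet [434.2 249.3  70. ] [436.5 245.6  70. ]
nose [561.   29.9 140. ] [562.5  23.9 140. ]
hend [279.03948169 307.06319099  44.        ] hmid [409.53477646 256.63169323  44.        ]
cup [ 486.38656888 -269.40319524   92.        ]
blue [533.70953531  94.83120064 118.        ] [502.26715377 -13.51538159 118.        ]
purple [ 439.08332417 -139.64248003   60.        ]
blue [ 298.19029846 -208.79098653   60.        ]
tub [374.3689676   17.67121679  60.        ]
```

```bash
python3 -m handwheel '[[-1,0.7,-0.42,0,0],[-1,0.7,-0.42,0,0],[-1,0.7,-0.42,0,0],[-1,0.7,-0.42,0,0],[-1,0.7,-0.42,0,0]]' 30; python3 -m handwheel '[[-1,0.7,-0.42,0,0],[-1,0.7,-0.42,0,0],[-1,0.7,-0.42,0,0],[-1,0.7,-0.42,0,0],[-1,0.7,-0.42,0,0]]'; python3 -m handwheel '[[-1,0,0,0,1],[-1,0,0,0,1],[-1,0,0,0,1],[-1,0,0,0,1],[-1,0,0,0,1]]'; python3 -m handwheel '[[-1,0,0,0,1],[-1,0,0,0,1],[-1,0,0,0,0.1],[-1,0,0,0,0],[-1,0,0,0,0]]'
python3 - <<'E'
from h import *
from station import bot,viewer
import cv2
s=bot.observe();c=viewer.capture("wrist");cv2.imwrite("pics/w1.png",c["frame"]);pickle.dump((s,c),open("w1.pkl","wb"))
plan(s,404.5,-241,120,70.4)
w=wristcam(c,s);print(proj(w,[404.5,-241,80]))
E
```

```text
clock: 0.57
tool_pos: [311.6, -372.7, 231.0]
ee_rot: [[0.921, 0.39, -0.0], [0.39, -0.921, 0.001], [0.0, -0.001, -1.0]]
force: [-0.0, 0.2, -0.6]
opening: 85.4
gripper_force: 0.0
clock: 0.98
tool_pos: [407.6, -240.5, 231.2]
ee_rot: [[0.92, 0.391, -0.0], [0.391, -0.92, 0.0], [-0.0, -0.0, -1.0]]
force: [1.0, 0.4, -0.4]
opening: 85.6
gripper_force: 0.0
clock: 1.4
tool_pos: [407.1, -241.7, 231.1]
ee_rot: [[0.992, -0.126, -0.0], [-0.126, -0.992, 0.0], [-0.001, -0.0, -1.0]]
force: [-0.6, -0.3, 0.2]
opening: 85.3
gripper_force: 0.0
clock: 1.82
tool_pos: [407.0, -242.0, 231.2]
ee_rot: [[0.943, -0.332, -0.0], [-0.332, -0.943, 0.0], [-0.0, -0.0, -1.0]]
force: [-0.3, -0.7, -1.0]
opening: 85.3
gripper_force: 0.0
shift units [-0.07 -0.    2.78] twist 0.03 q6 1.14
[322.39267804 187.03734121]
```

View pics/w1.png

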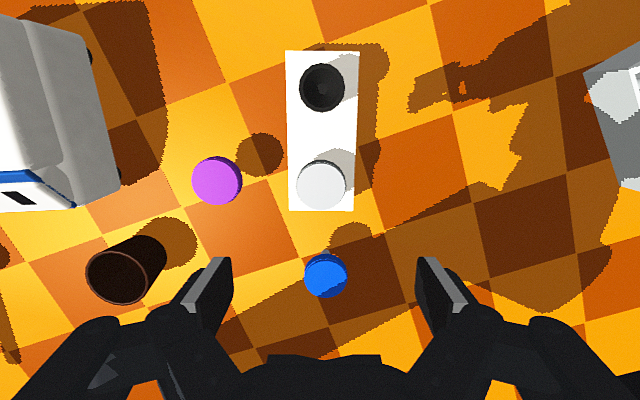

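The wrist view shows the grey disc at (321,184) between the fingers' lines, with purple at (217,181), blue at (326,276), cup at (322,87). My position estimate is good to about 3 mm. Descend and grip.

```bash
python3 -m handwheel '[[-1,0.02,-0.03,0.9,0],[-1,0,0,0.9,0],[-1,0,0,0.9,0],[-1,0,0,0.9,0],[-1,0,0,0.5,0]]' 40; python3 -m handwheel '[[-1,0,0,0.45,0],[-1,0,0,0,0],[0.3,0,0,0,0],[0.3,0,0,0,0],[0.3,0,0,0,0]]';python3 -m handwheel '[[1,0,0,0,0],[1,0,0,0,0],[1,0,0,0,0],[1,0,0,0,0],[1,0,0,0,0]]'
```

```text
clock: 2.28
tool_pos: [406.6, -239.7, 64.0]
ee_rot: [[0.943, -0.333, -0.003], [-0.333, -0.943, 0.003], [-0.004, -0.002, -1.0]]
force: [-1.1, 0.4, 0.2]
opening: 85.2
gripper_force: 0.0
clock: 2.7
tool_pos: [409.3, -242.0, 50.8]
ee_rot: [[0.942, -0.335, 0.002], [-0.335, -0.942, -0.002], [0.003, 0.001, -1.0]]
force: [0.6, 2.6, 3.5]
opening: 51.3
gripper_force: 1.2
clock: 3.12
tool_pos: [409.2, -242.0, 51.0]
ee_rot: [[0.942, -0.335, 0.003], [-0.335, -0.942, -0.002], [0.003, 0.001, -1.0]]
force: [-0.6, 1.3, 6.5]
opening: 48.9
gripper_force: 40.7
```

```bash
python3 -m handwheel '[[1,0,0,-0.4,0],[1,0,0,-0.9,0],[1,0,0,-0.95,0],[1,0,0,-0.95,0],[1,0,0,-0.9,0]]'; python3 -m handwheel '[[1,-0.07,-0.77,0,0],[1,-0.07,-0.77,0,0],[1,-0.07,-0.77,0,0],[1,-0.07,-0.77,0,0],[1,-0.07,-0.77,0,0]]'; python3 -m handwheel '[[1,-0.07,-0.77,0,0],[1,-0.07,-0.77,0,0],[1,-0.07,-0.77,0,0],[1,-0.07,-0.77,0,0],[1,-0.07,-0.77,0,0]]'; python3 -m handwheel '[[1,0,0,0,0],[1,0,0,0,0],[1,0,0,0,0]]'
python3 - <<'E'
from h import *
from station import bot,viewer
import cv2
s=bot.observe();c=viewer.capture("wrist");cv2.imwrite("pics/w2.png",c["frame"]);pickle.dump((s,c),open("w2.pkl","wb"))
w=wristcam(c,s);print(proj(w,[561,29,140]))
E
```

```text
clock: 3.53
tool_pos: [408.1, -241.0, 216.1]
ee_rot: [[0.942, -0.335, 0.001], [-0.335, -0.942, -0.001], [0.001, 0.001, -1.0]]
force: [1.0, -1.2, -1.7]
opening: 48.4
gripper_force: 41.8
clock: 3.95
tool_pos: [446.8, -90.1, 214.2]
ee_rot: [[0.942, -0.335, 0.002], [-0.335, -0.942, -0.001], [0.002, 0.0, -1.0]]
force: [0.4, -0.2, -1.7]
opening: 48.7
gripper_force: 42.1
clock: 4.37
tool_pos: [485.2, 59.9, 214.1]
ee_rot: [[0.942, -0.335, 0.001], [-0.335, -0.942, -0.0], [0.001, -0.0, -1.0]]
force: [0.2, -1.2, -1.6]
opening: 48.6
gripper_force: 42.1
clock: 4.62
tool_pos: [484.9, 58.1, 213.6]
ee_rot: [[0.943, -0.334, 0.0], [-0.334, -0.943, -0.001], [0.001, 0.001, -1.0]]
force: [0.4, 0.2, -0.9]
opening: 48.3
gripper_force: 42.1
[324.75662422  93.09412164]
```

View pics/w2.png

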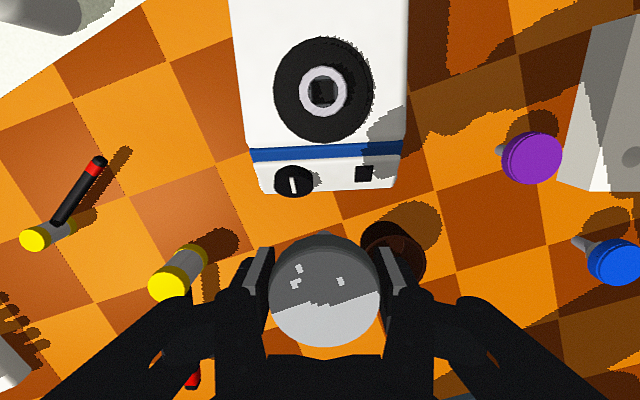

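Nose bore centre at (322.5,90), held disc top centre about (324,294), upright.

Run:
```python
from h import *
import cv2
s,c=pickle.load(open("w2.pkl","rb"));w=wristcam(c,s)
g=cv2.cvtColor(c["frame"],cv2.COLOR_BGR2HSV)[230:360,200:440]
p=onplane(w,(322.5,90.3),140);print("nose",p)
z=s["tool_pos"][2]+29
# predicted disc outline for a few tool-x offsets: lower edge / left / right
for ox in(-4,-2,0,2,4):
    ctr=s["tool_pos"]+s["ee_rot"]@[ox,0,-29]
    a=np.linspace(0,2*np.pi,72)
    P=np.array([proj(w,ctr+[25*np.cos(t),25*np.sin(t),0]) for t in a]);Q=np.array([proj(w,ctr+[25*np.cos(t),25*np.sin(t),-16]) for t in a])
    print(ox,"top: x",P[:,0].min().round(1),P[:,0].max().round(1),"y",P[:,1].min().round(1),P[:,1].max().round(1),"bot ymin",Q[:,1].min().round(1))
f=cv2.cvtColor(c["frame"],cv2.COLOR_BGR2GRAY)
print(f[330:360,324],f[225:256,324],f[290,258:280],f[290,370:392])
q=s["tool_pos"][:2]; print(q)
plan(s,p[0],p[1],s["tool_pos"][2])
```

```text
nose [563.11297941  29.80878139 140.        ]
-4 top: x 261.3 380.1 y 246.8 348.9 bot ymin 231.0
-2 top: x 261.0 380.3 y 242.2 345.3 bot ymin 226.8
0 top: x 260.7 380.6 y 237.5 341.6 bot ymin 222.6
2 top: x 260.4 380.8 y 232.9 337.8 bot ymin 218.4
4 top: x 260.1 381.1 y 228.1 334.1 bot ymin 214.1
[196 195 196 193 195 192 193 194 195 195 196 197 195 197 193 197 196 163
 148 153 152 153 153 152 153 153 147 149 158 162] [152 158 163  84  89  79  77  77  77  60  43  48  51  46  48  47  50  49
  51  49  49  71  67  70  75  76  79  93  93  91  93] [14 16 13 14 17 20 13 16 15 15 51 64 90 96 90 95 93 92 97 91 93 90] [94 92 89 91 83 93 96 93 77 62 32 16 10 22 17 15 15 18 13 18 15 12]
[484.87696785  58.13941417]
shift units [2.08 0.01 0.  ] twist 0 q6 1.8
```

```bash
python3 -m handwheel '[[1,0.6,-0.01,0,0],[1,0.8,0,0,0],[1,0.75,0,0,0],[1,0,0,0,0],[1,0,0,0,0]]'; python3 -m handwheel '[[1,0,0,0.4,0],[1,0,0,0.4,0],[1,0,0,0.1,0],[1,0,0,0.1,0],[1,0,0,0,0]]'; python3 -m handwheel '[[1,0,0,0.1,0],[1,0,0,0.1,0],[1,0,0,0,0]]'
python3 - <<'E'
from h import *
from station import bot,viewer
import cv2
s=bot.observe();f=np.vstack([cv2.resize(viewer.capture(n)["frame"][b:b+70,a:a+130],None,fx=4,fy=4,interpolation=cv2.INTER_CUBIC) for n,a,b in(("side",270,140),("top",260,130))])
print(f.shape);cv2.imwrite("pics/s3.png",f);print(s["tool_pos"],s["force"],s["moment"])
E
```

```text
clock: 5.08
tool_pos: [566.9, 27.6, 212.7]
ee_rot: [[0.941, -0.338, -0.001], [-0.338, -0.941, -0.0], [-0.001, 0.0, -1.0]]
force: [-0.9, 1.6, -1.3]
opening: 48.4
gripper_force: 42.1
clock: 5.5
tool_pos: [565.9, 29.3, 174.3]
ee_rot: [[0.942, -0.336, 0.001], [-0.336, -0.942, -0.001], [0.001, 0.0, -1.0]]
force: [0.1, 0.0, -1.6]
opening: 48.8
gripper_force: 42.1
clock: 5.75
tool_pos: [565.8, 29.9, 164.7]
ee_rot: [[0.942, -0.335, -0.001], [-0.335, -0.942, 0.0], [-0.001, 0.0, -1.0]]
force: [0.7, -0.9, -2.2]
opening: 48.4
gripper_force: 42.1
(560, 520, 3)
[565.80973667  29.87216497 164.69918924] [ 0.68230426 -0.88010942 -2.15078353] [-0.13078135 -0.19851185  0.01295101]
```

View pics/s3.png

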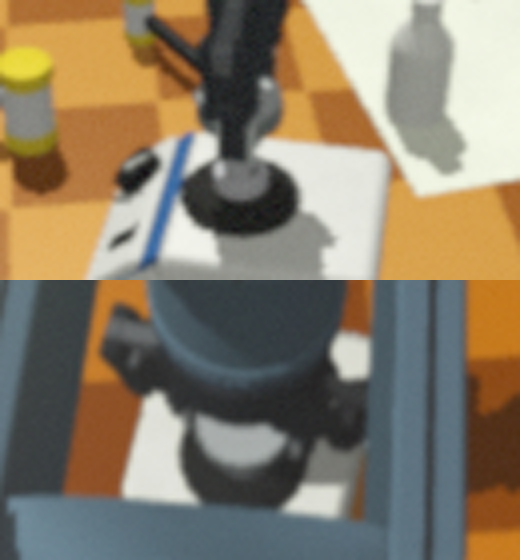

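The shank tip is inside the bore with no contact force. Lower further gently.

```bash
python3 -m handwheel '[[1,0,0,0.1,0],[1,0,0,0.05,0],[1,0,0,0,0]]'|grep -E "pos|force"; python3 -m handwheel '[[1,0,0,0.05,0],[1,0,0,0.05,0],[1,0,0,0,0]]'|grep -E "pos|force"
```

```text
tool_pos: [566.2, 30.0, 158.7]
force: [2.1, -0.6, -1.7]
gripper_force: 42.1
tool_pos: [566.4, 29.9, 155.0]
force: [2.0, -0.3, -2.1]
gripper_force: 42.1
```

```bash
python3 -m handwheel '[[1,0.02,0,0.05,0],[1,0,0,0,0]]'|grep -E "pos|force"; python3 -m handwheel '[[1,0,0,0.03,0],[1,0,0,0,0]]'|grep -E "pos|force"
```

```text
tool_pos: [566.9, 29.7, 153.0]
force: [1.6, -1.3, -1.5]
gripper_force: 42.1
tool_pos: [567.0, 29.7, 151.9]
force: [2.3, -0.2, -1.5]
gripper_force: 42.1
```

```bash
python3 -m handwheel '[[1,0.01,0,0.03,0],[1,0,0,0,0]]'|grep -E "pos|force"; python3 -m handwheel '[[1,0,0,0.03,0],[1,0,0,0,0]]'|grep -E "pos|force"
```

```text
tool_pos: [567.3, 29.6, 150.7]
force: [0.5, 0.1, -1.3]
gripper_force: 42.2
tool_pos: [567.4, 29.6, 149.8]
force: [-1.1, -0.1, -0.3]
gripper_force: 42.3
```

Contact is just starting: the weight is coming off. Release here.

```bash
python3 -m handwheel '[[-0.5,0,0,0,0],[-0.8,0,0,0,0],[-1,0,0,0,0],[-1,0,0,0,0],[-1,0,0,0,0]]'; python3 -m handwheel '[[-1,0,0,-0.3,0],[-1,0,0,-0.6,0],[-1,0,0,-0.9,0],[-1,-0.8,0,0,0],[-1,-0.8,0,0,0]]'; python3 -m handwheel '[[-1,-0.5,0,0,0],[-1,0,0,0,0],[-1,0,0,0,0]]'|grep pos
python3 - <<'E'
from h import *
from station import bot,viewer
import cv2
s=bot.observe();c=viewer.capture("wrist");cs=viewer.capture("side");pickle.dump((s,c,cs),open("w4.pkl","wb"))
w=wristcam(c,s);r=cv2.resize(cs["frame"][150:210,280:380],None,fx=6,fy=6,interpolation=cv2.INTER_CUBIC)
for ex in(24,30):print(proj(cs,[561.5,29,140+ex+8]),proj(w,[563,29.8,140+ex+8]))
im=np.zeros((360+240,800,3),np.uint8);im[:360,:600]=r;im[360:,:]=cv2.resize(c["frame"][40:160,180:580],(800,240));cv2.imwrite("pics/p4.png",im)
E
```

```text
clock: 7.43
tool_pos: [567.4, 29.5, 149.7]
ee_rot: [[0.942, -0.335, -0.0], [-0.335, -0.942, 0.0], [-0.0, 0.0, -1.0]]
force: [1.1, 0.3, -0.1]
opening: 85.2
gripper_force: 0.0
clock: 7.85
tool_pos: [509.1, 50.4, 224.0]
ee_rot: [[0.942, -0.336, 0.006], [-0.336, -0.942, -0.001], [0.006, -0.001, -1.0]]
force: [-0.6, 0.7, -0.3]
opening: 85.7
gripper_force: 0.0
tool_pos: [487.8, 58.0, 222.2]
[329.52172065 170.67174144] [323.90985726  94.10303466]
[329.56750104 168.55600405] [323.90964342  93.83702168]
```

View pics/p4.png

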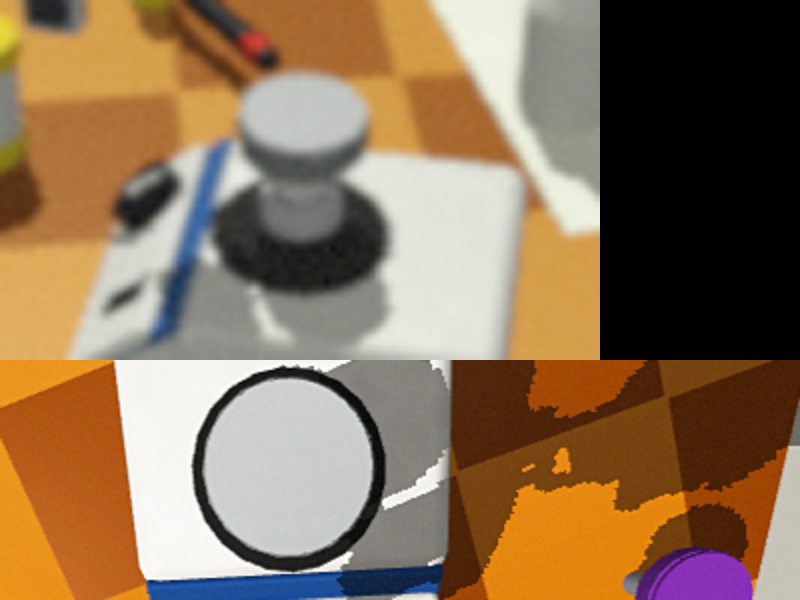

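The head stands upright in the nose (side disc ~ (330,169), wrist ~ (324,93.5), matching predictions). Now the mallet.

```bash
python3 -m handwheel '[[-1,-0.6,-0.6,0,0],[-1,-0.65,-0.69,0,0],[-1,-0.66,-0.69,0,0],[-1,-0.66,-0.69,0,0],[-1,-0.66,-0.69,0,0]]' 100|grep pos; python3 -m handwheel '[[-1,-0.66,-0.69,0,0],[-1,0,0,0.4,0],[-1,0,0,0,0],[-1,0,0,0,0]]'|grep pos;  python3 - <<'E'
from h import *
from station import bot,viewer
import cv2
s=bot.observe();c=viewer.capture("wrist");pickle.dump((s,c),open("w5.pkl","wb"))
w=wristcam(c,s);cv2.imwrite("pics/w5.png",c["frame"])
print(proj(w,[435,248,70]),proj(w,[395.5,262.7,44]),proj(w,[280,306,44]))
E
```

```text
tool_pos: [412.0, 228.8, 221.6]
tool_pos: [396.1, 262.4, 204.9]
[322.61982352 142.93004731] [322.09713323 182.32575301] [320.38691136 289.79976098]
```

View pics/w5.png

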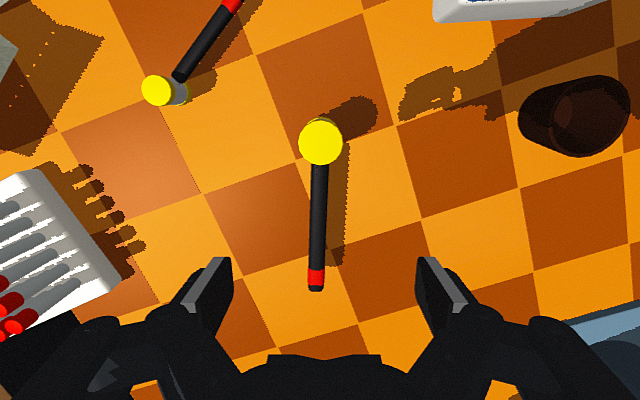

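The wrist view shows the larger mallet's face at (320.5,143) and handle end at (316,289), square under the tool within about 2 mm and 1.5°. Descend and grip.

```bash
python3 -m handwheel '[[-1,0,-0.05,0.8,0.25],[-1,0,0,1,0],[-1,0,0,1,0],[-1,0,0,0.9,0],[-1,0,0,0.5,0]]'|grep pos; python3 -m handwheel '[[-1,0,0,0.35,0],[-1,0,0,0.1,0],[-1,0,0,0,0],[0.5,0,0,0,0],[1,0,0,0,0]]'|grep pos; python3 -m handwheel '[[1,0,0,0,0],[1,0,0,0,0],[1,0,0,0,0],[1,0,0,0,0],[1,0,0,0,0]]';python3 -m handwheel '[[1,0,0,0,0],[1,0,0,0,0],[1,0,0,0,0],[1,0,0,0,0],[1,0,0,0,0]]'
```

```text
tool_pos: [396.2, 262.3, 34.8]
tool_pos: [398.2, 264.3, 21.0]
clock: 10.25
tool_pos: [397.1, 264.7, 20.6]
ee_rot: [[0.933, -0.359, 0.001], [-0.359, -0.933, 0.001], [0.001, -0.001, -1.0]]
force: [-1.0, -0.5, 6.1]
opening: 16.2
gripper_force: 97.2
clock: 10.67
tool_pos: [397.1, 264.7, 20.5]
ee_rot: [[0.933, -0.359, 0.001], [-0.359, -0.933, 0.001], [0.001, -0.001, -1.0]]
force: [-0.5, -0.6, 6.2]
opening: 16.4
gripper_force: 97.2
```

```bash
python3 -m handwheel '[[1,0,0,-0.5,0],[1,0,0,-0.9,0],[1,0,0,-1,0],[1,0,0,-1,0],[1,0,0,-1,0]]'|grep -E "pos|force"; python3 -m handwheel '[[1,0,0,-1,0],[1,0.4,0.3,-0.3,0],[1,0.62,0.5,0,0],[1,0.62,0.5,0,0],[1,0.62,0.5,0,0]]'|grep pos; python3 -m handwheel '[[1,0.62,0.5,0,0],[1,0.62,0.5,0,0],[1,0.62,0.5,0,0],[1,0.62,0.5,0,0],[1,0.2,0.2,0,0]]'|grep pos; python3 -m handwheel '[[1,0,0,0,0],[1,0,0,0,0],[1,0,0,0,0]]';  python3 - <<'E'
from h import *
from station import bot,viewer
import cv2
s=bot.observe();c=viewer.capture("wrist");cs=viewer.capture("side");pickle.dump((s,c,cs),open("w6.pkl","wb"))
plan(s,523.4,44.7,215)
w=wristcam(c,s);a=cv2.resize(c["frame"][100:400,160:480],(640,600));b=cv2.resize(cs["frame"][60:260,300:353],(160,600),interpolation=cv2.INTER_CUBIC);cv2.imwrite("pics/w6.png",np.hstack([a,b]))
h=s["tool_pos"]+s["ee_rot"]@[41.4,0,0]
print(proj(w,h+[0,0,-20.5+70]),proj(w,[563,29.8,178]),proj(cs,h+[0,0,49.5]))
E
```

```text
tool_pos: [395.3, 264.0, 196.9]
force: [1.3, 1.1, -5.0]
gripper_force: 98.2
tool_pos: [454.7, 163.8, 247.7]
tool_pos: [524.8, 40.3, 246.8]
clock: 12.17
tool_pos: [522.4, 44.9, 247.2]
ee_rot: [[0.933, -0.359, -0.002], [-0.359, -0.933, 0.001], [-0.002, -0.0, -1.0]]
force: [-0.1, 0.8, -3.1]
opening: 16.3
gripper_force: 98.3
shift units [ 0.03 -0.    0.8 ] twist 0 q6 1.81
[319.43379565 217.04390895] [321.03517914 152.54779614] [330.29965589 121.89502964]
```

View pics/w6.png

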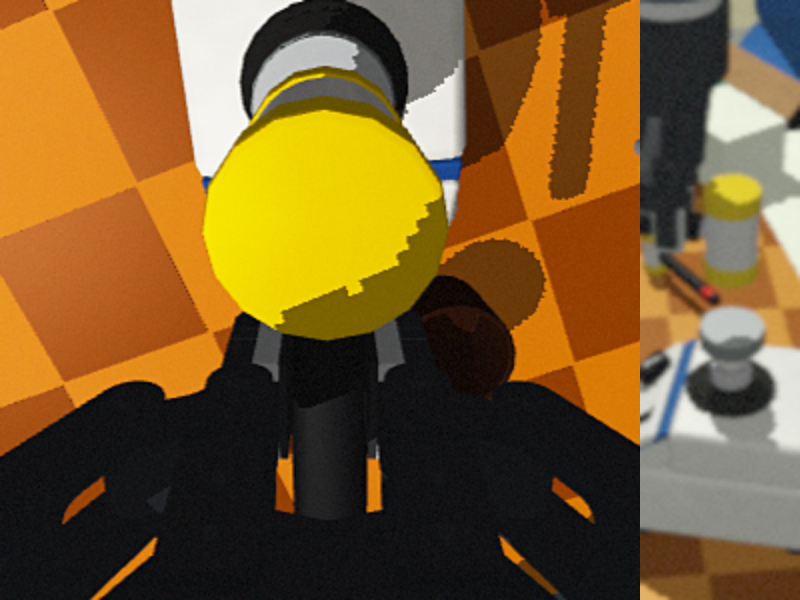

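Mallet head upright, its face at full-frame (322.5,212.5), centred over the disc in both views. Approach and tap.

```bash
python3 -m handwheel '[[1,0.02,0,0.4,0],[1,0,0,0.4,0],[1,0,0,0.25,0],[1,0,0,0,0]]'|grep -E "pos|force"; python3 -m handwheel '[[1,0,0,0.06,0],[1,0,0,0.06,0]]'|grep -E "pos|force";python3 -m handwheel '[[1,0,0,0.06,0],[1,0,0,0,0]]'|grep -E "pos|force"
```

```text
tool_pos: [522.2, 44.8, 203.5]
force: [-0.1, -0.6, -3.0]
gripper_force: 98.3
tool_pos: [524.7, 44.0, 201.7]
force: [0.8, 0.6, -3.4]
gripper_force: 98.3
tool_pos: [524.5, 43.8, 198.9]
force: [-0.4, -0.0, -4.1]
gripper_force: 98.4
```

```bash
for i in 1 2; do python3 -m handwheel '[[1,0,0,0.05,0],[1,0,0,0,0]]'|grep -E "pos|force: \["; done
```

```text
tool_pos: [524.6, 43.7, 197.5]
force: [-1.4, 0.7, 2.5]
tool_pos: [524.7, 43.7, 196.3]
force: [-2.9, 1.0, 7.5]
```

```bash
for i in 1 2 3; do python3 -m handwheel '[[1,0,0,0.05,0],[1,0,0,0,0]]'|grep -E "pos|force: \["; done
```

```text
tool_pos: [524.9, 43.7, 195.2]
force: [-4.6, 1.6, 12.8]
tool_pos: [525.0, 43.7, 194.0]
force: [-8.1, 1.2, 17.3]
tool_pos: [525.2, 43.7, 192.7]
force: [-8.0, 1.6, 22.1]
```

```bash
for i in 1 2; do python3 -m handwheel '[[1,0,0,0.05,0],[1,0,0,0,0]]'|grep -E "pos|force: \["; done
python3 - <<'E'
from h import *
from station import bot,viewer
import cv2
cs=viewer.capture("side");w=viewer.capture("wrist")["frame"]
cv2.imwrite("pics/s7.png",np.hstack([cv2.resize(cs["frame"][120:210,280:380],(500,450),interpolation=cv2.INTER_CUBIC),w[100:400,180:460][:, :280].repeat(1,0)[:300].copy() if 0 else cv2.resize(w[100:400,180:460],(300,450))]))
E
```

```text
tool_pos: [525.0, 43.8, 192.1]
force: [-14.2, 2.9, 32.1]
tool_pos: [524.9, 44.0, 191.9]
force: [-18.3, 3.3, 43.1]
```

View pics/s7.png

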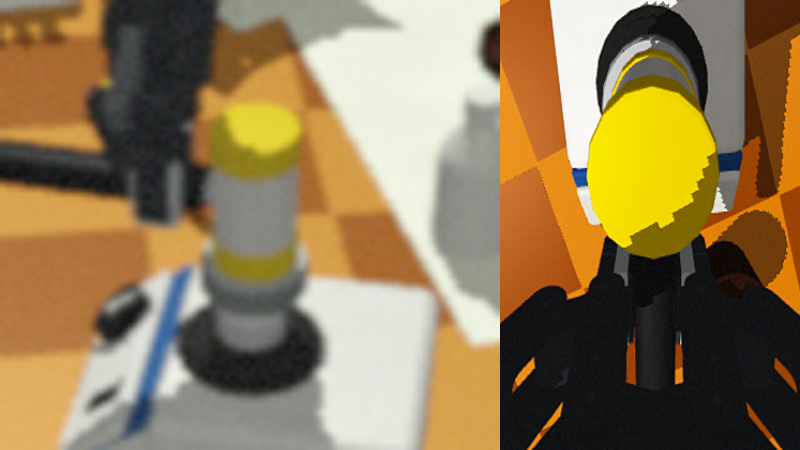

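The side view shows the mallet flat on the disc, hub down on the nose. The TCP stalled at 191.9 while force climbed, so it is home. I've viewed 11 pictures, one over the allowance, so the remaining checks are numeric. Lift, then compare the disc's pixel shift.

```bash
python3 -m handwheel '[[1,0,0,-0.3,0],[1,0,0,-0.5,0],[1,0,0,-0.6,0],[1,0,0,0,0],[1,0,0,0,0]]'|grep -E "pos|force: \["
python3 - <<'E'
from h import *
from station import bot,viewer
import cv2
cs=viewer.capture("side");old=pickle.load(open("w6.pkl","rb"))[2]
a=cv2.resize(old["frame"],None,fx=8,fy=8,interpolation=cv2.INTER_CUBIC);b=cv2.resize(cs["frame"],None,fx=8,fy=8,interpolation=cv2.INTER_CUBIC)
x,y,W,H=317,158,27,24
r=cv2.matchTemplate(b[(y-5)*8:(y+H+8)*8,(x-5)*8:(x+W+5)*8],a[y*8:(y+H)*8,x*8:(x+W)*8],cv2.TM_CCOEFF_NORMED)
_,m,_,l=cv2.minMaxLoc(r);d=np.array(l)/8-5;print(m,"shift px",d)
p=[proj(cs,[561.5,30,172+k]) for k in(0,5.5)];print("px per 5.5mm",p[0]-p[1])
E
```

```text
tool_pos: [525.0, 43.5, 241.3]
force: [-0.1, -0.9, -5.1]
0.8639586567878723 shift px [0.25 1.5 ]
px per 5.5mm [-0.04166076  1.93811083]
```

```bash
python3 -m handwheel '[[1,0,0,0.4,0],[1,0,0,0.4,0],[1,0,0,0.32,0],[1,0,0,0,0],[1,0,0,0,0]]'|grep -E "pos|force: \["; for i in 1 2 3 4; do python3 -m handwheel '[[1,0,0,0.03,0],[1,0,0,0,0]]'|grep -E "pos|force: \["; done
```

```text
tool_pos: [523.0, 43.8, 193.5]
force: [-0.2, 0.2, -3.7]
tool_pos: [523.6, 43.7, 193.5]
force: [0.4, 0.1, -3.1]
tool_pos: [524.0, 43.7, 192.9]
force: [-0.2, 0.3, -3.2]
tool_pos: [524.2, 43.7, 192.1]
force: [-0.1, -0.1, -3.3]
tool_pos: [524.3, 43.7, 191.9]
force: [-1.5, 0.0, 3.1]
```

```bash
for i in 1 2 3; do python3 -m handwheel '[[1,0,0,0.04,0],[1,0,0,0,0]]'|grep -E "pos|force: \["; done
```

```text
tool_pos: [524.2, 43.8, 191.7]
force: [-7.6, 0.8, 13.6]
tool_pos: [524.1, 43.8, 191.5]
force: [-11.2, 1.3, 21.5]
tool_pos: [524.1, 43.9, 191.4]
force: [-15.7, 1.8, 29.9]
```

Stiff at once (25 N over 0.4 mm): fully home. Return the mallet to its place.

```bash
python3 -m handwheel '[[1,0,0,-0.3,0],[1,0,0,-0.5,0],[1,0,0,-0.6,0],[1,-0.3,-0.2,0,0],[1,-0.6,-0.5,0,0]]'|grep pos; python3 -m handwheel '[[1,-0.6,-0.5,0,0],[1,-0.6,-0.5,0,0],[1,-0.6,-0.5,0,0],[1,-0.6,-0.5,0,0],[1,-0.6,-0.5,0,0]]'|grep pos;  python3 -m handwheel '[[1,-0.6,-0.5,0,0],[1,-0.44,-0.3,0,0],[1,0,0,0,0],[1,0,0,0,0]]'|grep pos; python3 -m handwheel '[[1,0,0,0.6,0],[1,0,0,1,0],[1,0,0,1,0],[1,0,0,1,0],[1,0,0,0.8,0]]'|grep pos; python3 -m handwheel '[[1,0,0,0.4,0],[1,0,0,0.2,0],[1,0,0,0,0],[1,0,0,0,0]]'|grep -E "pos|force"
```

```text
tool_pos: [502.6, 81.1, 243.0]
tool_pos: [422.6, 220.7, 241.0]
tool_pos: [395.6, 265.1, 241.1]
tool_pos: [396.3, 262.8, 63.3]
tool_pos: [398.0, 263.8, 42.4]
force: [0.7, -0.2, -2.5]
gripper_force: 99.7
```

```bash
python3 -m handwheel '[[1,0,0,0.3,0],[1,0,0,0.15,0],[1,0,0,0,0],[1,0,0,0,0]]'|grep -E "pos|force"; python3 -m handwheel '[[1,0,0,0.05,0],[1,0,0,0,0],[1,0,0,0,0]]'|grep -E "pos|force"
```

```text
tool_pos: [397.8, 264.2, 24.9]
force: [-0.6, -0.1, -3.1]
gripper_force: 100.0
tool_pos: [397.6, 264.1, 22.5]
force: [-0.9, 0.1, -4.1]
gripper_force: 100.0
```

```bash
python3 -m handwheel '[[1,0,0,0.03,0],[1,0,0,0,0],[1,0,0,0,0]]'|grep -E "pos|force"; python3 -m handwheel '[[1,0,0,0.03,0],[1,0,0,0,0],[1,0,0,0,0]]'|grep -E "pos|force"
```

```text
tool_pos: [397.3, 264.0, 20.9]
force: [-0.3, 0.1, -3.6]
gripper_force: 100.0
tool_pos: [397.5, 264.2, 20.0]
force: [-0.7, 0.6, 1.0]
gripper_force: 100.6
```

The mallet touches the table. Release and withdraw straight up, then check numerically.

```bash
python3 -m handwheel '[[0.3,0,0,0,0],[-0.3,0,0,0,0],[-1,0,0,0,0],[-1,0,0,0,0],[-1,0,0,0,0]]'|grep -E "pos|force|open"; python3 -m handwheel '[[-1,0,0,-0.4,0],[-1,0,0,-0.9,0],[-1,0,0,-1,0],[-1,0,0,-1,0],[-1,0,0,-1,0]]'|grep -E "pos|force"; python3 -m handwheel '[[-1,0,0,0,0],[-1,0,0,0,0],[-1,0,0,0,0]]'|grep -E "pos|clock"
python3 - <<'E'
from h import *
from station import bot,viewer
import cv2
s=bot.observe();cs=viewer.capture("side");c=viewer.capture("wrist");old=pickle.load(open("w6.pkl","rb"))[2];d0=pickle.load(open("cap0.pkl","rb"))
def yel(im,x0,x1,y0,y1):
    h=cv2.inRange(cv2.cvtColor(im,cv2.COLOR_BGR2HSV),(20,140,130),(34,255,255));m=np.zeros_like(h);m[y0:y1,x0:x1]=h[y0:y1,x0:x1]
    n,_,st,ce=cv2.connectedComponentsWithStats(m);return [(st[i].tolist(),ce[i].round(1).tolist()) for i in range(1,n) if st[i][4]>25]
print("side mallet before",yel(d0["side"]["frame"],265,290,145,185),"now",yel(cs["frame"],265,290,145,185))
print("wrist",yel(c["frame"],270,380,90,220))
# disc in side view: grey column profiles
for n,f in(("before",old["frame"]),("now",cs["frame"])):
    g=cv2.cvtColor(f,cv2.COLOR_BGR2GRAY);print(n,g[155:195,326:335].mean(1).round().astype(int).tolist())
    print("   row+10 width",g[168:172,312:350].mean(0).round().astype(int).tolist())
E
```

```text
tool_pos: [397.5, 264.1, 19.8]
force: [-0.0, 0.1, 1.0]
opening: 75.4
gripper_force: 0.0
tool_pos: [396.8, 263.9, 193.5]
force: [1.1, 0.6, -0.5]
gripper_force: 0.0
clock: 20.33
tool_pos: [396.9, 263.9, 191.3]
side mallet before [([268, 151, 16, 12, 150], [275.8, 156.5]), ([271, 173, 13, 5, 33], [276.6, 175.3])] now [([268, 151, 16, 12, 153], [275.8, 156.6]), ([271, 173, 13, 6, 31], [276.7, 175.8])]
wrist [([298, 117, 49, 51, 1812], [321.9, 143.2])]
before [118, 117, 117, 116, 113, 114, 128, 162, 189, 196, 196, 197, 197, 197, 197, 197, 191, 163, 136, 117, 104, 87, 80, 80, 84, 105, 123, 122, 113, 112, 115, 116, 114, 109, 89, 52, 29, 30, 31, 33]
   row+10 width [169, 168, 169, 169, 169, 168, 164, 156, 164, 185, 195, 198, 198, 197, 198, 198, 198, 197, 194, 194, 195, 194, 194, 194, 194, 196, 195, 189, 173, 160, 164, 164, 164, 164, 163, 158, 147, 128]
now [116, 115, 114, 113, 112, 111, 113, 119, 137, 167, 188, 194, 195, 195, 195, 195, 195, 196, 195, 196, 195, 187, 154, 108, 82, 77, 79, 91, 115, 124, 121, 116, 112, 107, 87, 51, 32, 28, 32, 30]
   row+10 width [165, 167, 167, 167, 166, 166, 167, 170, 180, 190, 194, 196, 196, 196, 195, 194, 195, 194, 195, 195, 196, 194, 195, 195, 195, 194, 194, 191, 183, 169, 163, 162, 162, 163, 161, 158, 146, 126]
```

The disc's edge dropped about 2 px (about 5.5 mm, which is home). The mallet stands at its old pixels, and the gripper is clear.

```bash
python3 -c "
from station import order
print(order.finish_job())"
```

```text
the job is handed in; nothing more can be done
None
```

I fitted the mixing head, tapped it home with the mallet and set the mallet back standing in its place, then handed the job in at about 20 s with no verdict returned; I viewed 11 pictures, one more than the 10 allowed.

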